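# Spring open the long bit box

## Task

Of the two bit boxes on the bench, press the release tab on the front of the longer one so that its lid springs up, then push that lid back until it is fully open, leaning back against its stop, and leave it so. The fingertips are enough, nothing needs gripping: do not pick up or shift either box, leave the shorter box shut, and leave the other things on the bench where they lie.

Things in the scene. Friction and masses are not known exactly. Their poses are not given: they have to be found in the camera images.
- long_box: The longer drill-bit box (about 1.8 kg, standing loose on the bench): black body 100 mm deep (its x) and 180 mm long (its y), 41 mm to the rim; grey lid 10 mm thick on top (top at 51 mm); in front a tongue 64 mm wide, 6 mm thick, runs out to x = -114 mm under the release tab. Origin: centre of the body's underside, on the bench; x points from its front (tab, towards the robot) to its back (hinge), y along its length, z up.
- long_tab (a joint): Angle of the long box's release tab, a bare aluminium rocker with a ribbed paddle 46 mm by 46 mm in front of the box; 0 at rest, grows as the paddle is pressed down, stop at 0.28 rad. It frees the lid at about 0.2 rad. It pivots about a level axis along the box's y at x = -62 mm, z = 22 mm in the box's frame and springs back when let go. Pressed at long_press, it starts to give at about 2.3 N, frees the lid at about 4.2 N and reaches its stop at about 5 N.
- long_press (a point): The point to press on the long box's paddle: on its top face, middle of the width, 32 mm in front of its pivot (x = -94 mm, z = 26 mm in the box's frame at rest); press straight down, 6 mm frees the lid, 9 mm is the stop. An aluminium hook 53 mm high (above the bench) rises 28 mm behind this point and tips 7 mm towards it as the tab is pressed.
- long_lid (a joint): Opening angle of the long box's lid: 0 shut and hooked, about 0.95 when the spring pin has lifted it (takes about half a second), 1.57 upright, stop at 1.9 rad (leaning back). The pin acts only up to about 0.95; beyond that the hinge is slightly stiff: left below about 1.1 rad the lid sinks back on the pin, near upright and beyond it stays where it is left. Pushing it takes under 2 N.
- long_hinge (a point): Centre of the long box's lid hinge, at x = +50 mm, z = 41 mm in the box's frame (back rim); the axis runs along the box's y. The lid's flat underside passes through this axis. The lid is 102 mm from hinge to front edge, 180 mm long, 10 mm thick.
- long_lid_edge (a point): Front end of the small lip (34 mm wide, 4 mm thick) in the middle of the long lid's front edge, on the plane of its underside, 108 mm from the hinge axis; it moves with the lid, along a circle about the hinge, so push the lid up and back along that circle.
- short_box: Same make and materials as the long box: grey lid, black body, bare aluminium tab. The shorter bit box, 110 mm long (its y), otherwise the same shape and mechanism, 1.4 kg. Origin and axes as for the long box. The boxes stand side by side, either one left or right. It must stay shut.
- short_lid (a joint): Opening angle of the short box's lid, 0 shut; must stay shut.
- tape_measure: Yellow tape measure standing between the boxes, 36x88x62 mm, loose; origin under it; leave alone.
- cork_block: Cork sanding block, 64x107x35 mm, behind the gap between the boxes, loose; origin under it; leave alone.
- glue_brush: Flat wooden glue brush, 29x173x12 mm, lying on the right, loose; origin under it; leave alone.
- wood_plug: Round wooden plug, 30 mm across, 16 mm high, on the left, loose; origin under it; leave alone.

How it is judged:
By the outcome, as a careful person would: the job done as asked, in the order asked, and still so for the second after the job is handed in, with the robot touching nothing.
It also fails if it takes over 38 s, if anything falls off the work surface, if the arm or the gripper's body presses on something with over 40 N, if the wrist force passes 120 N, or if a joint passes its speed limit or range.

## Robot

A 7-joint arm with a two-finger parallel gripper is mounted at the origin on a cart in front of the work surface, level with it; the furniture and walls round the work are solid. World frame = base frame: x ahead of the robot, y to its left, z up, the work surface at z = 0. Lengths are in m, angles in degrees, forces in N, time in s.
With the tool pointing down it reaches from about 0.425 to 0.825 m from the base axis. Payload 3.6 kg.
Tool frame: the origin (TCP) lies where the fingers leave the gripper's body, on its centre line; the fingertips stand 73 mm ahead of it and the grasp point (between the pads) lies 54 mm ahead of it; z points along the fingers, y is the line along which they close (so a half turn about z gives the same grasp; the last joint's range is limited). The gripper opens to 85 mm and grips with 20 to 120 N. Pads are 22 mm wide; open, the fingers measure 114 mm over their backs; the gripper's body (76 mm by 85 mm) begins 54 mm behind the grasp point. The pads swing forward as they close: fully open they stand 13 mm farther back than shut.
Start: joints at [-64.887, 35.231, -0.722, 81.555, 0.464, 63.22, -2.315], TCP at [0.291, 0.581, 0.304] pointing down, gripper open.
Joint ranges: [-178.69, 178.69], [-17.37, 117.87], [-77.05, 75.6], [15.02, 138.74], [-78.02, 258.01], [0.78, 113.62], [-162.83, 162.83]. Speed limits (degrees/s): [159.86, 159.86, 180, 180, 180, 180, 180].

## Interface

Orientations are given as [roll, pitch, yaw] about the fixed x, y, z axes, in that order (R = Rz(yaw) Ry(pitch) Rx(roll)).
In Python, from plant import manip, cams, ticket gives the robot as it stands.
- The arm moves only by the tool send_rows, never from a script. Its arguments are lists of equal length, an entry for each row: "offset": the shift along the world's x, y, z in cm, a list of three; "rotation": the turn, a rotation vector about the world's x, y, z in rad, a list of three. In form: {"offset": [[tx, ty, tz], ...], "rotation": [[ax, ay, az], ...]}. A call has 1 to 10 rows; each row is the pose to reach, as a shift and turn from the pose commanded when the call began; what a row does not reach only later rows make up. A row lasts 1/10 s, in which the tool goes at most 50 mm and 8.59 degrees, less where a joint would pass 70% of its speed; a pose out of reach is approached as far as the arm can. A call with a gripper value outside its range is refused whole. "gripper" is the finger opening in cm, from 0 to 8.54, set as the call begins (left out, the last holds). The fingers move at their own pace and stop on an object; "newtons" is the grip in N (left out, the last holds). Time passes only in rows, so rows that repeat a pose let the fingers close. It gives the time, the measured TCP pose, the force, the opening and the grip force at its end, in the units of the state.
- manip.sense(): the state, without advancing time (a new reading comes with each control period).
- cams.grab_frame(name): name is "side" or "top"; returns the picture (384x512x3 uint8, blue, green, red); there is no depth.
- cams.camera_model(name): a dict with "fx", "fy", "cx", "cy" (pixels), "R" (3x3) and "t" (3): a world point X has camera coordinates R X + t. Camera axes: x right, y down, z forward; pixel columns grow to the right and rows downward; lengths in m; the calibration is good to about 2 mm. A picture is of the moment at which its call begins. camera_model takes no time and is no camera call.
- ticket.finish_job(): hands the job in; it is judged then, once.
The state is a dict: "time": time; "joint_positions": joint angles; "joint_velocities": joint speeds; "joint_torque": joint torques, N m; "tool_pos": TCP position; "orientation": TCP orientation; "wrist_force": force on the tool from outside, world axes, zero at the start; "moment": the same for the moment, N m; "opening": opening from 0.0 (shut) to 1.0 (fully open); "grasp_force": force on a finger pad.
Only numpy, scipy, OpenCV 4.12 (cv2) and the standard library are available. Lean on these libraries where they do the work, as an engineer would, in place of code of your own. Each camera call takes 0.05 s, during which the arm holds its last target. There are 200 camera calls.

## Working session

There is one attempt and no reset: what is moved stays moved. The work goes in short steps, Python scripts to look and compute and a tool call to move; the robot and the scene stay as the last step left them, time stands still between calls to the robot, and variables do not carry over. Pictures are saved under pics/ and viewed, at most 10 in all, crops included, and the job is handed in when it is done.

Besides the shell and the picture viewer there is one more tool, called after "Call:" by a JSON object that holds its "name" and its "arguments", one argument or row to a line. send_rows: Moves the arm, as the interface text tells. Its arguments: {"type":"object","properties":{"offset":{"type":"array"},"rotation":{"type":"array"},"gripper":{"type":"number"},"newtons":{"type":"number"}},"required":["offset","rotation"]}

```bash
mkdir -p pics; python3 - <<'E'
from plant import manip,cams
import cv2
for n in("top","side"):
    cv2.imwrite(f"pics/{n}0.png",cams.grab_frame(n)); m=cams.camera_model(n); print(n,m)
print(manip.sense())
E
```

```text
top {'fx': 475.53668378550293, 'fy': 475.53668378550293, 'cx': 249.349585881365, 'cy': 195.89204073361174, 'R': array([[ 0.01845347, -0.99982633, -0.00260521],
       [-0.987008  , -0.0178008 , -0.15968201],
       [ 0.1596079 ,  0.00551805, -0.98716507]]), 't': array([-0.02054491,  0.54228958,  1.4204395 ])}
side {'fx': 470.9213493676056, 'fy': 470.9213493676056, 'cx': 250.78311443326763, 'cy': 184.09020305166348, 'R': array([[-0.98719095, -0.15925411,  0.0095994 ],
       [-0.08490822,  0.47348765, -0.87669837],
       [ 0.13507262, -0.86628377, -0.48094471]]), 't': array([0.52804627, 0.09153051, 1.54494616])}
{'time': 0.1, 'joint_positions': array([-64.88693066,  35.28518466,  -0.72175094,  81.63096303,
         0.46263898,  63.21975476,  -2.31551972]), 'joint_velocities': array([-0.04484265, -0.06065873, -0.05665021, -0.24725775,  0.14288852,
        0.02466074,  0.05157586]), 'joint_torque': array([ 1.23470203e-03, -4.70384574e+01,  2.60270247e-01, -1.71570897e+01,
        1.01309078e-02,  5.96246420e-03, -1.80111734e-06]), 'tool_pos': array([0.29112429, 0.58058791, 0.30284393]), 'orientation': array([-1.79866943e+02,  9.98035241e-04,  1.53369996e+02]), 'wrist_force': array([ 0.07782927, -0.83154355,  0.14421741]), 'moment': array([-0.01698626,  0.03389118, -0.02655063]), 'grasp_force': 0.0, 'opening': 0.9960115809295526}
```

View pics/top0.png

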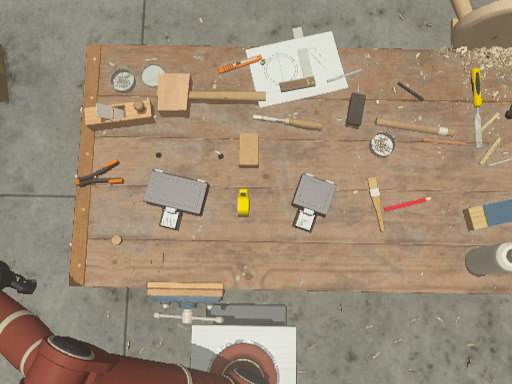

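View pics/side0.png

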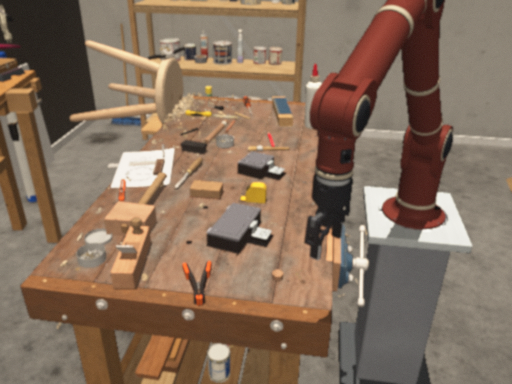

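The top view shows the long box on the left (lid about (177,192), paddle about (170,218)) and the short box at (315,194). The tape measure is at (243,203) and the plug at (116,240). The gripper is clear, at the lower left.

```bash
cat > h.py <<'E'
import numpy as np
from plant import cams
def ray(n,uv,z):
    m=cams.camera_model(n);R,t=m["R"],m["t"];c=-R.T@t
    d=R.T@np.array([(uv[0]-m["cx"])/m["fx"],(uv[1]-m["cy"])/m["fy"],1])
    return c+d*(z-c[2])/d[2]
def pix(n,X):
    m=cams.camera_model(n);p=m["R"]@np.asarray(X)+m["t"]
    return np.array([m["fx"]*p[0]/p[2]+m["cx"],m["fy"]*p[1]/p[2]+m["cy"]])
E
python3 - <<'E'
import cv2,numpy as np
from h import *
im=cv2.imread("pics/top0.png");hsv=cv2.cvtColor(im,cv2.COLOR_BGR2HSV)
print(im[192,177],hsv[192,177],im[215,171],hsv[225,170])
roi=np.zeros(im.shape[:2],np.uint8);roi[160:240,130:225]=255
out=cv2.resize(im[160:240,130:225],None,fx=8,fy=7.5,interpolation=cv2.INTER_NEAREST)[:600,:760]
lid=((hsv[...,1]<60)&(hsv[...,2]>60)&(hsv[...,2]<150)).astype(np.uint8)*roi
tab=((hsv[...,1]<60)&(hsv[...,2]>165)).astype(np.uint8)*roi
for nm,m,z in(("lid",lid,.051),("tab",tab,.026)):
    m=cv2.morphologyEx(m,cv2.MORPH_OPEN,np.ones((3,3),np.uint8)) if nm=="lid" else m
    c=max(cv2.findContours(m,cv2.RETR_EXTERNAL,cv2.CHAIN_APPROX_NONE)[0],key=cv2.contourArea)
    r=cv2.minAreaRect(c);P=np.array([ray("top",q[0],z)[:2] for q in c],np.float32)*1000
    print(nm,r,"world mm",cv2.minAreaRect(P),cv2.contourArea(c))
    cv2.drawContours(out,[np.int32((cv2.boxPoints(r)-[130,160]+.5)*[8,7.5])],-1,(0,0,255) if nm=="lid" else (0,255,0),1)
cv2.imwrite("pics/crop.png",out)
E
```

```text
[156 162 168] [ 15  18 168] [219 228 229] [ 30  13 196]Traceback (most recent call last):
  File "<stdin>", line 11, in <module>
ValueError: max() iterable argument is empty
```

```bash
python3 - <<'E'
import cv2,numpy as np
from h import *
im=cv2.imread("pics/top0.png");hsv=cv2.cvtColor(im,cv2.COLOR_BGR2HSV)
for p in((185,165),(192,190),(200,180)):print(hsv[p])
roi=np.zeros(im.shape[:2],np.uint8);roi[160:240,130:225]=255
out=cv2.resize(im[160:240,130:225],None,fx=8,fy=7.5,interpolation=cv2.INTER_NEAREST)[:600,:760]
v=hsv[...,2].astype(int); s=hsv[...,1]
med=int(np.median(v[183:198,160:195]));print(med)
lid=((s<70)&(abs(v-med)<35)).astype(np.uint8)*roi
tab=((s<50)&(v>165)).astype(np.uint8)*roi; tab[:208]=0
for nm,m,z in(("lid",lid,.051),("tab",tab,.026)):
    if nm=="lid": m=cv2.morphologyEx(m,cv2.MORPH_OPEN,np.ones((5,5),np.uint8))
    c=max(cv2.findContours(m,cv2.RETR_EXTERNAL,cv2.CHAIN_APPROX_NONE)[0],key=cv2.contourArea)
    r=cv2.minAreaRect(c);P=np.array([ray("top",q[0],z)[:2] for q in c],np.float32)*1000
    print(nm,r,"world mm",cv2.minAreaRect(P),cv2.contourArea(c))
    cv2.drawContours(out,[np.int32((cv2.boxPoints(r)-[130,160]+.5)*[8,7.5])],-1,(0,0,255) if nm=="lid" else (0,255,0),1)
cv2.imwrite("pics/crop.png",out)
E
```

```text
[ 15  18 167]
[ 18  18 169]
[ 19  17 169]
167
lid ((168.45787048339844, 190.1825714111328), (71.13056182861328, 32.5296745300293), 12.994616508483887) world mm ((555.1212158203125, 238.78509521484375), (220.244140625, 100.6343765258789), 77.85956573486328) 1849.5
tab ((169.6994171142578, 216.96908569335938), (14.690820693969727, 19.412872314453125), 12.994616508483887) world mm ((474.7770080566406, 234.7519073486328), (45.76408767700195, 60.10282897949219), 79.732421875) 220.5
```

View pics/crop.png

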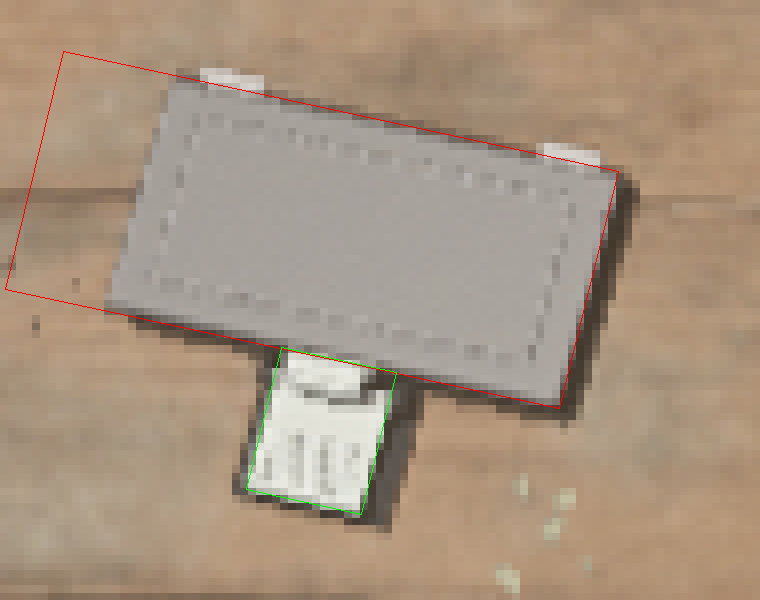

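The crop shows the lid corners at crop pixels (172,80), (618,170), (560,408) and (107,302). The paddle's front edge runs from (246,490) to (362,515). The lid contour leaked to the left, so I use these corners instead.

```bash
python3 - <<'E'
from h import *
f=lambda p,z: ray("top",(p[0]/8+130-.5,p[1]/7.5+160-.5),z)[:2]*1000
TL,TR,BR,BL=[f(p,.051) for p in((172,80),(618,170),(560,408),(107,302))]
print(TL,TR,BR,BL,[np.linalg.norm(a-b) for a,b in((TL,TR),(TR,BR),(BR,BL),(BL,TL))])
y=(TL-TR+BL-BR);y/=np.linalg.norm(y);x=np.array([y[1],-y[0]])
C=(TL+TR+BR+BL)/4   # lid centre is box x ~ -1..0
print("ex",x,"yaw",np.degrees(np.arctan2(x[1],x[0])),"C",C)
A,B=f((246,490),.026),f((362,515),.026);M=(A+B)/2
print("paddle front mid",M,np.linalg.norm(A-B),"in box:",(M-C)@x,(M-C)@y)
print("press",C-94*x,"hinge",C+50*x)
E
```

```text
[616.43627579 294.79391031] [581.79146864 121.19365193] [483.09633494 140.04953181] [523.48303837 314.90330141] [np.float64(177.02347972088577), np.float64(100.48021508173204), np.float64(179.45731123487036), np.float64(95.1035854110995)]
ex [ 0.9775934  -0.21050211] yaw -12.151779051777611 C [551.20177944 217.73509887]
paddle front mid [445.21589447 240.18627647] 46.207780528709634 in box: -108.3371222198584 -0.3621297992004571
press [459.30799964 237.52229763] hinge [600.08144954 207.20999314]
```

Call:
{"name": "send_rows", "arguments": {
  "offset": [
    [1.5,-3.4,0],
    [3,-6.8,0],
    [4.5,-10.2,0],
    [6,-13.6,0],
    [7.5,-17,0],
    [9,-20.4,0],
    [10.5,-23.8,-2],
    [12,-27.2,-4],
    [13.5,-30.6,-6],
    [15,-34,-8]
  ],
  "rotation": [
    [0,0,0],
    [0,0,0.1],
    [-0.02,-0.05,0.2],
    [-0.05,-0.13,0.252],
    [-0.07,-0.199,0.252],
    [-0.07,-0.199,0.252],
    [-0.07,-0.199,0.252],
    [-0.07,-0.199,0.252],
    [-0.07,-0.199,0.252],
    [-0.07,-0.199,0.252]
  ],
  "gripper": 0
}}

```text
time: 1.1
tool_pos: [0.4415, 0.2397, 0.2232]
orientation: [-180.0, 12.1, 167.9]
wrist_force: [0.7, 0.2, -0.1]
opening: 0.003
grasp_force: 0.0
```

Call:
{"name": "send_rows", "arguments": {
  "offset": [
    [0,0,-3],
    [0,0,-6],
    [0,0.1,-8.5],
    [0,0.1,-10.5],
    [0,0.1,-10.5]
  ],
  "rotation": [
    [0,0,0],
    [0,0,0],
    [0,0,0],
    [0,0,0],
    [0,0,0]
  ]
}}

```text
time: 1.6
tool_pos: [0.4398, 0.2413, 0.1164]
orientation: [-179.7, 11.8, 168.0]
wrist_force: [-0.3, -0.2, 1.2]
opening: -0.001
grasp_force: 0.0
```

```bash
python3 - <<'E'
import cv2
from h import *
from plant import manip
s=manip.sense();print(s["tool_pos"],s["wrist_force"])
a=cams.grab_frame("side")[190:270,190:300];b=cams.grab_frame("top")[160:250,120:230]
cv2.imwrite("pics/s1.png",cv2.hconcat([cv2.resize(a,(400,400)),cv2.resize(b,(400,400))]))
E
```

```text
[0.43984907 0.24133375 0.1163819 ] [-0.33280257 -0.18004691  1.23483904]
```

View pics/s1.png

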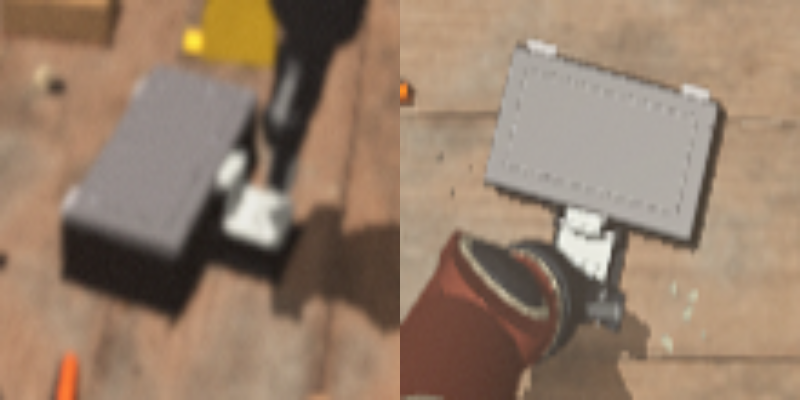

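The crops show the finger standing over the paddle and the box still shut. The visible finger end is near crop (285,190), about side pixel (268,228), and I check that against the expected tip projection.

```bash
python3 -c "
from h import *
print(pix('side',(.4548,.238,.045)),pix('side',(.4564,.238,.026)),pix('side',(.4452,.2402,.026)))"
```

```text
[264.99429308 227.18453436] [264.30070084 232.4998381 ] [267.97567393 233.29715004]
```

Call:
{"name": "send_rows", "arguments": {
  "offset": [
    [0,0,-1],
    [0,0,-1.7],
    [0,0,-2.0],
    [0,0,-2.2],
    [0,0,-2.4],
    [0,0,-2.5],
    [0,0,-2.5]
  ],
  "rotation": [
    [0,0,0],
    [0,0,0],
    [0,0,0],
    [0,0,0],
    [0,0,0],
    [0,0,0],
    [0,0,0]
  ]
}}

```text
time: 2.4
tool_pos: [0.4411, 0.242, 0.0939]
orientation: [-180.0, 12.0, 167.9]
wrist_force: [-1.4, -0.1, 1.1]
opening: -0.001
grasp_force: 1.2
```

Call:
{"name": "send_rows", "arguments": {
  "offset": [
    [0,0,-0.2],
    [0,0,-0.4],
    [0,0,-0.5],
    [0,0,-0.5],
    [0,0,-0.5],
    [0,0,-0.5]
  ],
  "rotation": [
    [0,0,0],
    [0,0,0],
    [0,0,0],
    [0,0,0],
    [0,0,0],
    [0,0,0]
  ]
}}

```text
time: 3.0
tool_pos: [0.4414, 0.242, 0.089]
orientation: [180.0, 12.1, 167.9]
wrist_force: [-1.4, 0.7, 4.2]
opening: -0.005
grasp_force: 2.2
```

```bash
python3 - <<'E'
import cv2
from h import *
from plant import manip
s=manip.sense();print(s["tool_pos"],s["wrist_force"])
a=cams.grab_frame("side")[170:270,170:300];b=cams.grab_frame("top")[150:250,110:240]
cv2.imwrite("pics/s2.png",cv2.hconcat([cv2.resize(a,(400,308)),cv2.resize(b,(400,308))]))
E
```

```text
[0.44141619 0.24199947 0.08900618] [-1.44794166  0.68634729  4.18467607]
```

View pics/s2.png

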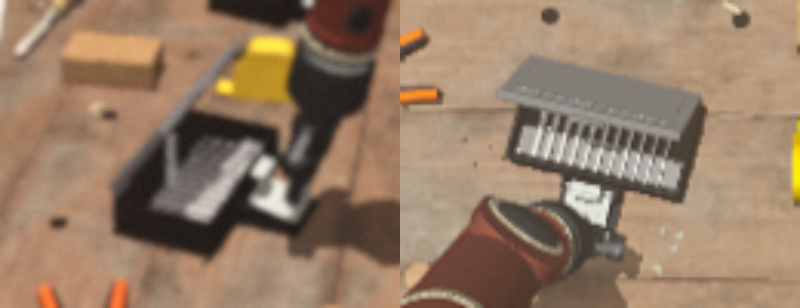

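The lid has sprung up to about 0.95 rad, with the finger still on the paddle. Next I raise the finger and sweep it along the box's x.

Call:
{"name": "send_rows", "arguments": {
  "offset": [
    [0,0,1],
    [0,0,3],
    [0,0,5.5],
    [0,0,8],
    [0,0,9.1],
    [1.5,-0.32,9.1],
    [3.5,-0.74,9.1],
    [5.5,-1.18,9.1],
    [6.8,-1.46,9.1],
    [6.8,-1.46,9.1]
  ],
  "rotation": [
    [0,0,0],
    [0,0,0],
    [0,0,0],
    [0,0,0],
    [0,0,0],
    [0,0,0],
    [0,0,0],
    [0,0,0],
    [0,0,0],
    [0,0,0]
  ]
}}

```text
time: 4.1
tool_pos: [0.511, 0.2262, 0.1797]
orientation: [-180.0, 12.1, 167.7]
wrist_force: [-0.6, -0.6, 0.6]
opening: 0.002
grasp_force: 0.0
```

Call:
{"name": "send_rows", "arguments": {
  "offset": [
    [0.8,-0.17,0],
    [1.6,-0.34,0],
    [2.4,-0.52,0],
    [3.2,-0.69,0],
    [4,-0.86,0],
    [4.8,-1.03,0],
    [5.5,-1.18,0],
    [6.2,-1.33,0],
    [6.9,-1.49,0],
    [7.4,-1.59,0]
  ],
  "rotation": [
    [0,0,0],
    [0,0,0],
    [0,0,0],
    [0,0,0],
    [0,0,0],
    [0,0,0],
    [0,0,0],
    [0,0,0],
    [0,0,0],
    [0,0,0]
  ]
}}

```text
time: 5.1
tool_pos: [0.584, 0.2112, 0.1798]
orientation: [-180.0, 12.1, 167.8]
wrist_force: [-0.3, 0.7, -0.1]
opening: -0.0
grasp_force: 0.2
```

```bash
python3 - <<'E'
import cv2
from h import *
from plant import manip
s=manip.sense();print(s["tool_pos"],s["wrist_force"])
a=cams.grab_frame("side")[160:260,170:300];b=cams.grab_frame("top")[150:250,110:240]
cv2.imwrite("pics/s3.png",cv2.hconcat([cv2.resize(a,(400,308)),cv2.resize(b,(400,308))]))
E
```

```text
[0.58404197 0.21118692 0.17983568] [-0.33831238  0.72373153 -0.07713046]
```

View pics/s3.png

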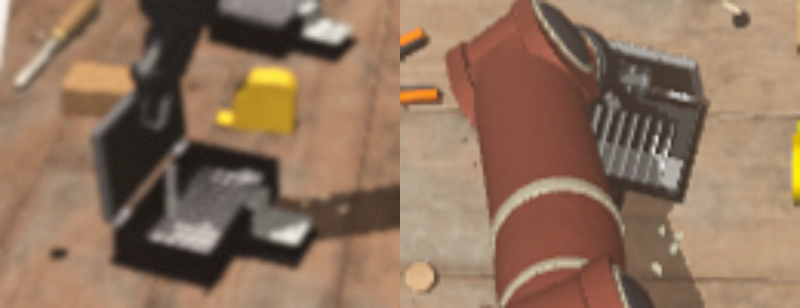

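The lid is now past upright, with the fingertips on its underside. I ease on towards the stop.

Call:
{"name": "send_rows", "arguments": {
  "offset": [
    [0.3,-0.06,0],
    [0.6,-0.13,0],
    [0.8,-0.17,0],
    [1.0,-0.22,0],
    [1.0,-0.22,0]
  ],
  "rotation": [
    [0,0,0],
    [0,0,0],
    [0,0,0],
    [0,0,0],
    [0,0,0]
  ]
}}

```text
time: 5.7
tool_pos: [0.5937, 0.2092, 0.18]
orientation: [180.0, 12.1, 167.8]
wrist_force: [-0.3, -0.6, 0.3]
opening: -0.003
grasp_force: 0.0
```

Call:
{"name": "send_rows", "arguments": {
  "offset": [
    [0.1,-0.02,0],
    [0.2,-0.04,0],
    [0.3,-0.06,0],
    [0.3,-0.06,0]
  ],
  "rotation": [
    [0,0,0],
    [0,0,0],
    [0,0,0],
    [0,0,0]
  ]
}}

```text
time: 6.1
tool_pos: [0.5965, 0.2087, 0.1799]
orientation: [180.0, 12.1, 167.9]
wrist_force: [-0.7, -0.3, -0.6]
opening: -0.0
grasp_force: 0.0
```

Call:
{"name": "send_rows", "arguments": {
  "offset": [
    [0.1,-0.02,0],
    [0.2,-0.04,0],
    [0.2,-0.04,0]
  ],
  "rotation": [
    [0,0,0],
    [0,0,0],
    [0,0,0]
  ]
}}

```text
time: 6.4
tool_pos: [0.5985, 0.2082, 0.1799]
orientation: [-180.0, 12.1, 167.9]
wrist_force: [0.2, -0.7, -0.2]
opening: -0.001
grasp_force: 0.0
```

```bash
python3 - <<'E'
import cv2
from h import *
from plant import manip
s=manip.sense();print(s["tool_pos"],s["wrist_force"])
a=cams.grab_frame("side")[170:250,180:284]
cv2.imwrite("pics/s4.png",cv2.resize(a,(780,600),interpolation=cv2.INTER_CUBIC))
for t in(1.7,1.8,1.9):
  ex=np.array([.9776,-.2105]);ey=np.array([.2105,.9776]);C=np.array([.5512,.2177])
  for yy in(.09,-.09):
    p=C+(.05-.102*np.cos(t))*ex+yy*ey;q=pix("side",(*p,.041+.102*np.sin(t)));print(t,yy,(q-[180,170])*7.5)
  # hinge left end
p=C+.05*ex+.09*ey;print((pix("side",(*p,.041))-[180,170])*7.5)
E
```

```text
[0.59853421 0.20822264 0.17990817] [ 0.20277128 -0.70486708 -0.16366038]
1.7 0.09 [150.50523333 245.21409354]
1.7 -0.09 [347.71118409  36.7816718 ]
1.8 0.09 [126.47930172 244.14169884]
1.8 -0.09 [325.56548923  36.39257591]
1.9 0.09 [103.2848024 245.4804014]
1.9 -0.09 [304.10172455  38.22546215]
[192.43907519 478.35163559]
```

View pics/s4.png

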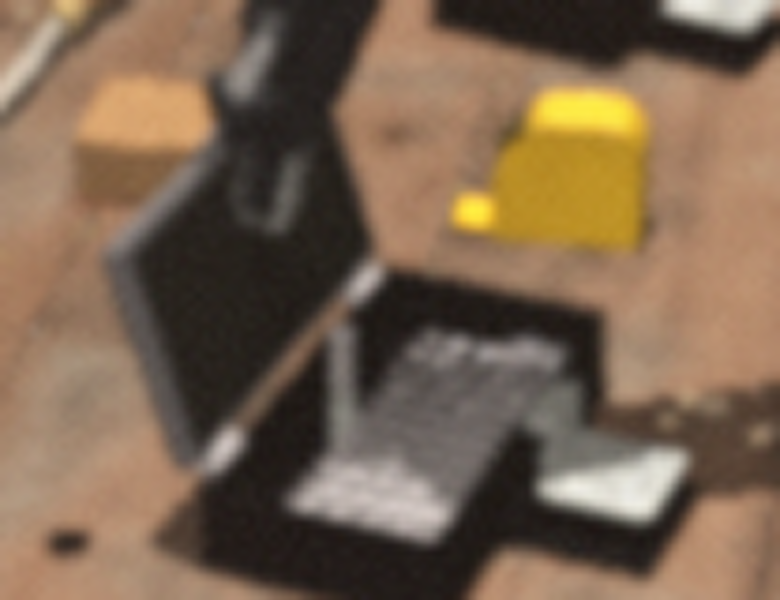

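The side crop shows the lid's free corner near (130,255), about 1.8 rad, so it is not at the stop yet. I continue in small steps.

Call:
{"name": "send_rows", "arguments": {
  "offset": [
    [0.2,-0.04,0],
    [0.3,-0.06,0],
    [0.3,-0.06,0]
  ],
  "rotation": [
    [0,0,0],
    [0,0,0],
    [0,0,0]
  ]
}}

```text
time: 6.75
tool_pos: [0.6013, 0.2077, 0.1799]
orientation: [-180.0, 12.0, 167.9]
wrist_force: [-0.0, -0.1, -0.1]
opening: -0.001
grasp_force: 0.2
```

Call:
{"name": "send_rows", "arguments": {
  "offset": [
    [0.1,-0.02,0],
    [0.2,-0.04,0],
    [0.2,-0.04,0]
  ],
  "rotation": [
    [0,0,0],
    [0,0,0],
    [0,0,0]
  ]
}}

```text
time: 7.05
tool_pos: [0.6019, 0.2077, 0.1798]
orientation: [-179.9, 11.9, 167.9]
wrist_force: [-5.9, 0.5, 3.2]
opening: -0.002
grasp_force: 3.0
```

The force jumped to 5.9 N, so the lid is on its stop. I back off and up.

Call:
{"name": "send_rows", "arguments": {
  "offset": [
    [-0.3,0.06,0],
    [-1.0,0.2,0],
    [-2.5,0.5,0],
    [-5,1.05,0],
    [-8,1.7,1],
    [-11,2.3,4],
    [-13,2.7,8],
    [-14,3,12],
    [-15,5,15],
    [-15,8,16]
  ],
  "rotation": [
    [0,0,0],
    [0,0,0],
    [0,0,0],
    [0,0,0],
    [0,0,0],
    [0,0,0],
    [0,0,0],
    [0,0,0],
    [0,0,0],
    [0,0,0]
  ]
}}

```text
time: 8.05
tool_pos: [0.4536, 0.2869, 0.3443]
orientation: [179.7, 12.4, 167.6]
wrist_force: [0.6, 0.1, -0.6]
opening: -0.004
grasp_force: 0.0
```

```bash
python3 - <<'E'
import cv2
from h import *
a=cams.grab_frame("side")[170:250,180:284]; b=cams.grab_frame("top")[150:250,110:240]
cv2.imwrite("pics/s5.png",cv2.hconcat([cv2.resize(a,(400,308)),cv2.resize(b,(400,308))]))
E
```

```text
(no output)
```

View pics/s5.png

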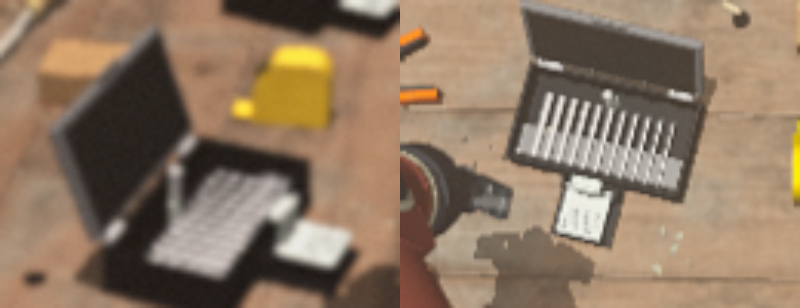

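The lid's free corner is at about (101,253) in the previous crop's scale, which matches 1.9 rad. The box has not moved and the arm is clear, so I hand in.

```bash
python3 -c "
from plant import ticket
print(ticket.finish_job())"
```

```text
the job is handed in; nothing more can be done
None
```

The long box's lid is open and leaning back on its stop at about 1.9 rad; the short box was left shut, nothing else was touched, and I handed the job in at about 8 s of the 38 s allowed.

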